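# Zero the bench length gauge, set it to the marked carton length and lock it

### The arm

A 7-joint arm with a two-finger parallel gripper is mounted at the origin on the work surface; the furniture and walls round the work are solid. World frame = base frame: x ahead of the robot, y to its left, z up, the work surface at z = 0. Lengths are in m, angles in rad, forces in N, time in s.
With the tool pointing down it reaches from about 0.4 to 0.925 m from the base axis. Payload 5.6 kg.
Tool frame: the origin (TCP) lies between the finger pads, 19 mm behind the fingertips; this is the grasp point; z points along the fingers, y is the line along which they close (so a half turn about z gives the same grasp; the last joint's range is limited). The gripper opens to 85 mm and grips with 20 to 120 N. Pads are 22 mm wide; open, the fingers measure 114 mm over their backs; the gripper's body (76 mm by 85 mm) begins 54 mm behind the grasp point. The pads swing forward as they close: fully open they stand 13 mm farther back than shut.
Start: joints at [-1.364, 0.468, -0.012, 1.603, 0.006, 1.071, -0.056], TCP at [0.161, 0.63, 0.25] pointing down, gripper open.
Joint ranges: [-2.53, 2.53], [-0.31, 2.02], [-1.57, 1.55], [0.28, 2.44], [-1.29, 4.43], [0.15, 1.84], [-2.92, 2.92]. Speed limits (rad/s): [2.57, 2.57, 3.14, 3.14, 3.14, 3.14, 3.14].

### API

Orientations are given as a rotation vector (axis times angle).
In Python, from cell import bot gives the robot as it stands.
- The arm moves only by the tool move_arm, never from a script. Its argument "rows" is a list of rows, each an object with "xyz": the shift along the tool's x, y, z in mm, a list of three; "dr": the turn, a rotation vector about the tool's x, y, z in rad, a list of three; "grip": the opening, from 0 (shut) to 1 (fully open). In form: [{"xyz": [tx, ty, tz], "dr": [ax, ay, az], "grip": grip}, ...]. A call has exactly 8 rows; each row shifts and turns the commanded pose from where the row before left it, along the tool's axes as they then stand; what a row does not reach is not made up. A row lasts 1/10 s, in which the tool goes at most 50 mm and 8.59 degrees, less where a joint would pass 70% of its speed; a pose out of reach is approached as far as the arm can. A call is refused whole if a number of a shift passes 50 or a number of a turn 0.15, either way. A call with a gripper value outside its range is refused whole. The fingers move at their own pace and stop on an object; "newtons" is the grip in N (left out, the last holds). Time passes only in rows, so rows that do not move let the fingers close, or fill a call up. It gives the time, the measured TCP pose, the force, the opening and the grip force at its end, in the units of the state.
- bot.get_state(): the state, without advancing time (a new reading comes with each control period).
- bot.capture(name): name is "scene" or "top"; returns a dict with "pixels" (384x512x3 uint8, red, green, blue), "z_map" (384x512 float32, m along the optical axis (not along the pixel's ray), 0 where there is no reading), "camera_matrix" (3x3 intrinsics, pixels), "k1" (the pictures are not rectified: a ray, as slopes to the right and down, at radius r is drawn at 1 + k1 r^2 times it, then the intrinsics apply), "origin" and "rotation" of the camera in the world. Camera axes: x right, y down, z forward; pixel columns grow to the right and rows downward; lengths in m; the calibration is good to about 2 mm. A picture is of the moment at which its call begins.
- bot.close_job(): hands the job in; it is judged then, once.
The state is a dict: "time": time; "q": joint angles; "joint_vel": joint speeds; "joint_torque": joint torques, N m; "eef_pos": TCP position; "ee_rot": TCP orientation; "wrist_force": force on the tool from outside, world axes, zero at the start; "moment": the same for the moment, N m; "width": finger opening in m; "grip_force": force on a finger pad.
Only numpy, scipy, OpenCV 4.12 (cv2) and the standard library are available. Lean on these libraries where they do the work, as an engineer would, in place of code of your own. Each camera call takes 0.05 s, during which the arm holds its last target. There are 200 camera calls.

### The job

Set the carton length gauge for the next job. With its jaws still shut, press the console keys one at a time in this order: green (on), blue (millimetres), yellow (zero); then slide the spring-loaded jaw out until its black pointer stands at the red length mark and, while you hold it there, squeeze the orange cam lever fully closed against the black finger post. Do not close the lever anywhere but at the mark, leave the things lying around the gauge where they are, and finish still gripping the post and the closed lever together, with the pointer at the mark.

Things in the scene. Friction and masses are not known exactly. Their poses are not given: they have to be found in the camera images.
- gauge: bench length gauge fixed to the table: beam 40 wide, 385 long, top 34 mm above the table. Origin on the table under the beam; y runs along the beam to the console at its left end, -x to the robot's side, z up. Console: grey box 110 x 150 mm centred at y = +218 mm, 43 mm high, display behind the keys 51 high. Two steel jaw blades, 56 mm high, stand out 142 mm to the robot's side
- on_key_top (a point): centre of the top of the green key (22 mm across), 64 mm above the table, the left one of the three seen from the robot, in the gauge's frame at x = -26, y = +262 mm; the keys are 44 mm apart along the gauge's y
- unit_key_top (a point): centre of the top of the blue key, the middle one, at y = +218 mm in the gauge's frame
- zero_key_top (a point): centre of the top of the yellow key, the right one, at y = +174 mm in the gauge's frame
- on_key (a joint): green key: 0 up, 0.005 m fully down (spring, about 4 N); it counts as pressed from 0.0035 m on while the others are up
- unit_key (a joint): blue key, same values
- zero_key (a joint): yellow key, same values
- jaw (a joint): sliding jaw on the beam: 0 when the jaws are shut (start), grows as it slides out along the gauge's -y (to the right), at most 0.235 m; a spring of 3 to 4 N draws it back whenever the lever is open
- jaw_pointer (a point): tip of the black pointer in the middle of the carriage's front edge, 34 mm above the table; this is what has to stand at the mark. The carriage is 72 mm long along the beam, its top 61 mm above the table
- post_foot (a point): black upright finger post fixed on the jaw's carriage, 34 (x) x 12 (y) x 50 mm, from 60 to 110 mm above the table, axes as the gauge's. This point is at its foot, level in y with the pointer and 30 mm behind it; the post spans y = 0 to +12 mm from there. The finger on the console side bears on its face at y = +12 mm
- lever_pivot (a point): orange cam lever, 28 wide (x), 9 to 11 thick, 53 mm long. This point is its pivot on the carriage, 15 mm to -y of the pointer, 50 mm above the table. Open it leans 0.55 rad to -y, away from the post; closed it stands upright beside it. Post and lever together measure 58 mm across y open, 32 mm closed; grip both from above, TCP 88 to 94 mm above the table
- lever_tip (a point): middle of the lever's rounded end bar (11 mm thick), 48 mm from the pivot. Open it lies 40 mm to -y of the pointer. The carriage is free along the beam, so closing fingers carry it along: shift the gripper's middle as they close to keep the pointer at the mark. Closed and gripped, the gripper's middle lies 4 mm to -y of the pointer
- lever (a joint): cam lever: 0 open (start), 0.55 rad fully closed at its stop. It turns easily to about 0.3 rad; then the cam starts to bite on the beam and locks the jaw; 10 to 20 N at its end close it, and it stays closed
- mark: red length-mark clip, 14 mm wide, standing out 20 mm, on the front edge of the beam below the pointer, with a thin upright fin. Origin at the middle of the clip's width; axes as the gauge's. Its place along the beam differs from job to job, 76 to 196 mm out from the pointer's start
- mark_line (a point): top of the clip's fin, 34 mm above the table; the pointer has to stand level with it along the gauge's y
- carton_a: brown shipping carton 176 x 193 x 97 mm, origin under its middle; leave alone
- pack: small pack of tablet strips 46 x 83 x 37 mm, origin under its middle; leave alone
- ointment: white and green ointment box 99 x 31 x 26 mm, origin under its middle; leave alone
- medicine: white medicine box 50 x 71 x 60 mm, origin under its middle; leave alone

How it is judged:
On the way, in this order (a step that is already met when the one before it is completed fails the run):
1. the green key is pressed alone, jaws shut (value of joint on_key above 0.0035 m and value of joint each of unit_key, zero_key below 0.0015 m and value of joint jaw below 0.008 m), for 0.05 s.
2. then the blue key is pressed alone, jaws shut (value of joint unit_key above 0.0035 m and value of joint each of on_key, zero_key below 0.0015 m and value of joint jaw below 0.008 m), for 0.05 s.
3. then the yellow key is pressed alone, jaws shut (value of joint zero_key above 0.0035 m and value of joint each of on_key, unit_key below 0.0015 m and value of joint jaw below 0.008 m), for 0.05 s.
4. the jaw is slid out to within 15 mm of the mark, its lever still open (y of jaw_pointer in the frame of mark between -0.015 and 0.015 m and value of joint lever below 0.3 rad), for 0.1 s.
5. the lever is closed at the mark while fingers hold the post (y of jaw_pointer in the frame of mark between -0.004 and 0.004 m and value of joint lever above 0.49 rad and contact force between the fingers and jaw_c0 above 2 N), for 0.2 s.
At the end, for the whole second after the job is handed in: the jaw's pointer stands within 3 mm of the red mark along the beam, at rest; the cam lever is closed (at least 0.49 of 0.55 rad); and the fingers still hold it, pressing on both the finger post and the lever with more than 2 N (y of jaw_pointer in the frame of mark between -0.003 and 0.003 m and value of joint lever above 0.49 rad and contact force between the fingers and jaw_c0 above 2 N and contact force between the fingers and lever above 2 N and velocity of joint jaw between -0.01 and 0.01 m/s); the arm keeps its last pose, push and grip.
It fails at once if the lever is closed (beyond 0.35 rad) more than 6 mm away from the mark (value of joint lever above 0.35 rad and not (y of jaw_pointer in the frame of mark between -0.006 and 0.006 m)).
It fails at once if one of the things lying around the gauge is shifted by more than 30 mm (distance of any of carton_a, pack, ointment, medicine from where it was at the start of the episode above 0.03 m).
It also fails if it takes over 48 s, if anything falls off the work surface, if the arm or the gripper's body presses on something with over 40 N, if the wrist force passes 120 N, or if a joint passes its speed limit or range.

## Working session

There is one attempt and no reset: what is moved stays moved. The work goes in short steps, Python scripts to look and compute and a tool call to move; the robot and the scene stay as the last step left them, time stands still between calls to the robot, and variables do not carry over. Pictures are saved under pics/ and viewed, at most 10 in all, crops included, and the job is handed in when it is done.

Besides the shell and the picture viewer there is one more tool, called after "Call:" by a JSON object that holds its "name" and its "arguments". move_arm: Moves the arm, as the interface text tells. Its arguments: {"type":"object","properties":{"rows":{"type":"array","items":{"type":"object","properties":{"xyz":{"type":"array","items":{"type":"number"}},"dr":{"type":"array","items":{"type":"number"}},"grip":{"type":"number"}}}},"newtons":{"type":"number"}},"required":["rows"]}

```bash
mkdir -p pics; ls; cat > h.py <<'E'
import numpy as np, cv2
from cell import bot
def cap(n,f):
    c=bot.capture(n); np.savez(''+f+'.npz',**{k:np.array(v) for k,v in c.items()})
    cv2.imwrite('pics/'+f+'.png',cv2.cvtColor(c['pixels'],cv2.COLOR_RGB2BGR)); return c
def ray(c,u,v):
    K=c['camera_matrix'];k=float(c['k1'])
    d=np.array([(u-K[0,2])/K[0,0],(v-K[1,2])/K[1,1]]);s=d.copy()
    for _ in range(20): s=d/(1+k*(s@s))
    return np.array([s[0],s[1],1.])
def pz(c,u,v,z):  # intersect with plane z
    r=c['rotation']@ray(c,u,v); o=c['origin']; return o+r*(z-o[2])/r[2]
def pd(c,u,v):
    return c['origin']+c['rotation']@(ray(c,u,v)*c['z_map'][int(round(v)),int(round(u))])
def proj(c,p):
    q=c['rotation'].T@(np.array(p)-c['origin']); s=q[:2]/q[2]; s=s*(1+float(c['k1'])*(s@s))
    return s*[c['camera_matrix'][0,0],c['camera_matrix'][1,1]]+c['camera_matrix'][:2,2]
E
python3 - <<'E'
from h import *
for n in('scene','top'):
    c=cap(n,n); print(n,c['origin'],c['rotation'].round(3).tolist(),c['camera_matrix'].tolist(),c['k1'])
a=cv2.imread('pics/scene.png');b=cv2.imread('pics/top.png')
cv2.imwrite('pics/s2.png',cv2.resize(a,(800,600),interpolation=cv2.INTER_CUBIC));cv2.imwrite('pics/t2.png',cv2.resize(b,(800,600),interpolation=cv2.INTER_CUBIC))
print(bot.get_state())
E
```

```text
pics
scene [-0.41910498 -0.58963646  0.75265741] [-1.925, 1.097, -0.617] [[439.97966840545007, 0.0, 260.3387373359467], [0.0, 439.97966840545007, 187.58849165741188], [0.0, 0.0, 1.0]] 0.05384688293978695
top [ 0.27877857 -0.09632742  1.69100132] [-2.16, 2.15, -0.094] [[448.70805890010195, 0.0, 254.3820883247271], [0.0, 448.70805890010195, 189.91812619400616], [0.0, 0.0, 1.0]] -0.11659618372308743
{'time': 0.1, 'q': array([-1.36402621,  0.46828121, -0.01160913,  1.60354402,  0.00598896,
        1.07138511, -0.05626298]), 'joint_vel': array([ 1.00412954e-03, -8.06581478e-04,  7.38446521e-05, -3.61259037e-03,
       -1.40503315e-03,  1.08887107e-03,  6.42039583e-04]), 'joint_torque': array([ 1.03374929e-03, -5.33518946e+01,  2.16177508e-02, -2.51967859e+01,
        1.15419645e-02,  4.26635423e-03, -2.24055697e-06]), 'eef_pos': array([0.16060607, 0.62935714, 0.24913351]), 'ee_rot': array([-3.91349060e-01, -3.11702501e+00,  2.48210719e-03]), 'wrist_force': array([-0.65677657,  0.09765327,  0.24561211]), 'moment': array([ 0.08140691, -0.01727444, -0.00855165]), 'grip_force': 0.0, 'width': 0.08545084429677718}
```

View pics/s2.png

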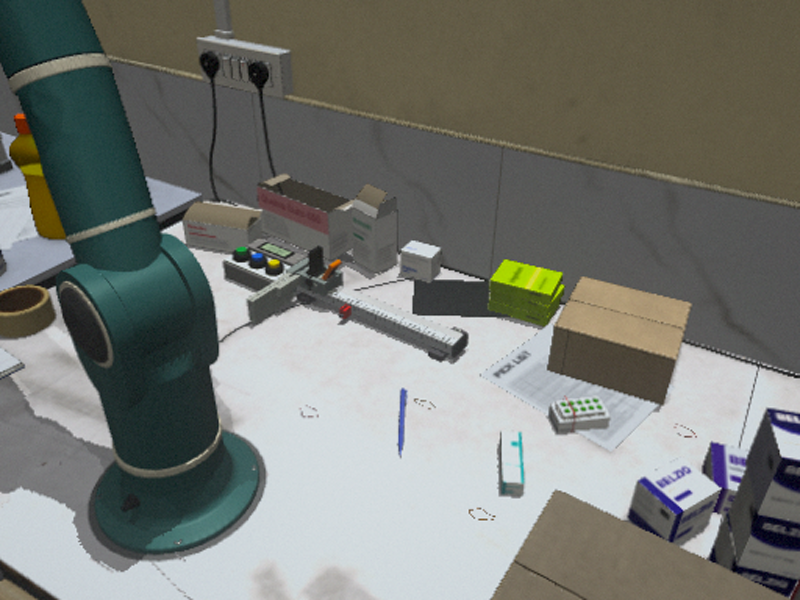

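View pics/t2.png

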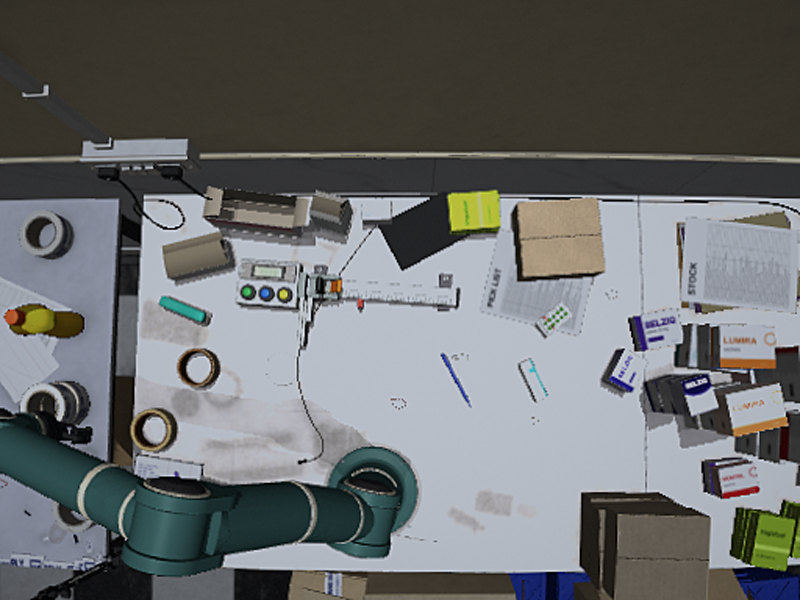

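The pictures show the gauge with green/blue/yellow keys at top-view px (247,293), (265,293), (283,294) and the red mark at (360,304), all in the enlarged 800x600 picture. Next I'll view enlarged crops of both pictures.

```bash
sed -i "s/    return np.array(\[s\[0\],s\[1\],1.\])/    return np.array([s[0],s[1],1.])/; s/c=bot.capture(n);/c=dict(bot.capture(n)); c['rotation']=cv2.Rodrigues(np.array(c['rotation'],float))[0]; c['origin']=np.array(c['origin']);/" h.py
python3 - <<'E'
from h import *
a=cv2.imread('pics/scene.png')[145:235,138:304];b=cv2.imread('pics/top.png')[158:218,145:305]
a=cv2.resize(a,(798,433),interpolation=cv2.INTER_CUBIC);b=cv2.resize(b,(800,300),interpolation=cv2.INTER_CUBIC)
cv2.imwrite('pics/b2.png',b);cv2.imwrite('pics/a2.png',a)
E
```

```text
(no output)
```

View pics/b2.png

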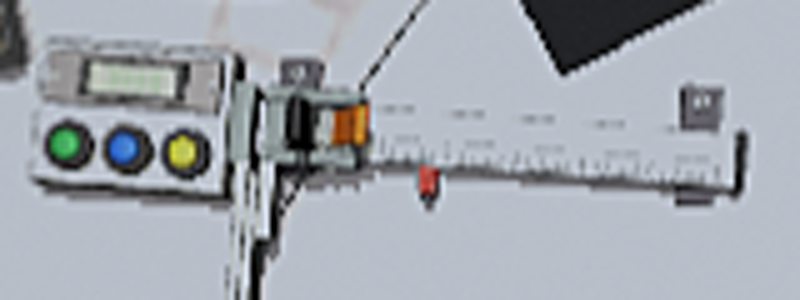

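View pics/a2.png

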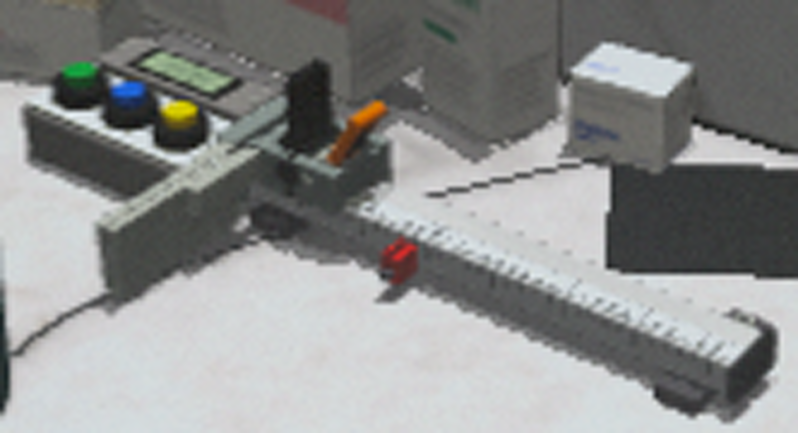

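The crops show the key caps at top-crop px (67,145), (125,147), (184,152), the red clip at (428,182), the post at about (300,120) and the lever at (350,125). In the scene crop the clip is at (398,260). I'll fit the gauge pose from colour centroids in both views.

```bash
cat >> h.py <<'E'
def blob(c,name,box):
    u0,v0,u1,v1=box; im=c['pixels'][v0:v1,u0:u1].astype(float); r,g,b=im[...,0],im[...,1],im[...,2]
    w={'green':g-np.maximum(r,b),'blue':b-np.maximum(r,g),'yellow':np.minimum(r,g)-b,'red':r-np.maximum(g,b)-0*r}[name]
    w=np.where(w>35,w,0); V,U=np.mgrid[v0:v1,u0:u1]
    return np.array([(U*w).sum(),(V*w).sum()])/w.sum(),(w>0).sum()
E
cat > fit.py <<'E'
from h import *
from scipy.optimize import least_squares
import sys
boxT={'green':(150,178,168,195),'blue':(163,178,178,196),'yellow':(174,180,191,197),'red':(226,186,236,202)}
boxS={'green':(146,152,163,172),'blue':(158,158,172,176),'yellow':(168,162,182,176),'red':(214,190,228,208)}
c={'top':cap('top','t_'+sys.argv[1]),'scene':cap('scene','s_'+sys.argv[1])}
P={};
for n,bx in(('top',boxT),('scene',boxS)):
    for k in bx: P[n,k],cnt=blob(c[n],k,bx[k]); print(n,k,P[n,k].round(2),cnt)
loc={'green':(-.026,.262),'blue':(-.026,.218),'yellow':(-.026,.174)}
def W(p,k,z):
    x,y=loc[k] if k!='red' else (-.02-.012,-p[3]); s,co=np.sin(p[2]),np.cos(p[2])
    return [p[0]+co*x-s*y,p[1]+s*x+co*y,z]
for cams in(['top'],['scene'],['top','scene']):
    f=lambda p:np.concatenate([(proj(c[n],W(p,k,{'red':.026}.get(k,.063)))-P[n,k])/(1 if k!='red' else [1,4] if n=='top' else 1) for n in cams for k in loc])
    r=least_squares(lambda q:f(np.append(q,0)),[.6,.1,0]);p=r.x
    print(cams,p.round(4),'res',r.fun.round(2))
    for n in cams:
        for z in(.022,.028,.034):
            w=pz(c[n],*P[n,'red'],z)[:2]-p[:2]; print('  red',n,z,(np.cos(p[2])*w[0]+np.sin(p[2])*w[1]).round(4),(-np.sin(p[2])*w[0]+np.cos(p[2])*w[1]).round(4))
E
python3 fit.py 1
```

```text
top green [157.5 186.3] 30
top blue [169.12 187.32] 30
top yellow [180.96 187.95] 32
top red [230.1  193.43] 20
scene green [154.03 159.15] 20
scene blue [164.26 163.52] 30
scene yellow [174.88 167.8 ] 37
scene red [220.79 197.46] 42
['top'] [ 0.4774  0.0342 -0.0664] res [-0.04  0.06  0.05 -0.13 -0.01  0.07]
  red top 0.022 -0.0292 -0.0049
  red top 0.028 -0.0298 -0.0054
  red top 0.034 -0.0304 -0.0059
['scene'] [ 0.4746  0.0324 -0.0734] res [ 0.06  0.17  0.03 -0.07 -0.09 -0.09]
  red scene 0.022 -0.024 -0.0016
  red scene 0.028 -0.0307 -0.0073
  red scene 0.034 -0.0375 -0.0129
['top', 'scene'] [ 0.4764  0.0336 -0.0698] res [ 0.11  0.08  0.2  -0.07  0.14  0.17 -0.05 -0.04 -0.05 -0.3  -0.14 -0.36]
  red top 0.022 -0.0283 -0.0044
  red top 0.028 -0.0289 -0.0049
  red top 0.034 -0.0294 -0.0054
  red scene 0.022 -0.0257 -0.0029
  red scene 0.028 -0.0325 -0.0085
  red scene 0.034 -0.0392 -0.0141
```

Call:
{"name": "move_arm", "arguments": {"rows": [{"xyz": [0, 0, 0], "dr": [0, 0, -0.091], "grip": 0}, {"xyz": [0, 0, 0], "dr": [0, 0, -0.091], "grip": 0}, {"xyz": [-25, -24, 0], "dr": [0, 0, 0], "grip": 0}, {"xyz": [-25, -24, 0], "dr": [0, 0, 0], "grip": 0}, {"xyz": [-25, -24, 0], "dr": [0, 0, 0], "grip": 0}, {"xyz": [-25, -24, 0], "dr": [0, 0, 0], "grip": 0}, {"xyz": [-25, -24, 0], "dr": [0, 0, 0], "grip": 0}, {"xyz": [-25, -24, 0], "dr": [0, 0, 0], "grip": 0}], "newtons": 30}}

```text
time: 1.0
eef_pos: [0.3014, 0.4747, 0.2499]
ee_rot: [-0.107, -3.14, 0.0]
wrist_force: [0.7, -1.1, -0.0]
width: 0.0002
grip_force: 0.0
```

Call:
{"name": "move_arm", "arguments": {"rows": [{"xyz": [-26, -24, 0], "dr": [0, 0, 0], "grip": 0}, {"xyz": [-26, -24, 0], "dr": [0, 0, 0], "grip": 0}, {"xyz": [-26, -24, 10], "dr": [0, 0, 0], "grip": 0}, {"xyz": [-26, -24, 20], "dr": [0, 0, 0], "grip": 0}, {"xyz": [-26, -24, 20], "dr": [0, 0, 0], "grip": 0}, {"xyz": [-26, -24, 20], "dr": [0, 0, 0], "grip": 0}, {"xyz": [-24, -22, 30], "dr": [0, 0, 0], "grip": 0}, {"xyz": [0, 0, 40], "dr": [0, 0, 0], "grip": 0}]}}

```text
time: 1.8
eef_pos: [0.4739, 0.2941, 0.1105]
ee_rot: [0.118, 3.134, 0.001]
wrist_force: [0.0, 0.8, -0.5]
width: -0.0002
grip_force: 0.0
```

Call:
{"name": "move_arm", "arguments": {"rows": [{"xyz": [4, 3, 10], "dr": [0, 0, 0], "grip": 0}, {"xyz": [0, 0, 10], "dr": [0, 0, 0], "grip": 0}, {"xyz": [0, 0, 5], "dr": [0, 0, 0], "grip": 0}, {"xyz": [0, 0, 2], "dr": [0, 0, 0], "grip": 0}, {"xyz": [0, 0, 2], "dr": [0, 0, 0], "grip": 0}, {"xyz": [0, 0, 2], "dr": [0, 0, 0], "grip": 0}, {"xyz": [0, 0, 1], "dr": [0, 0, 0], "grip": 0}, {"xyz": [0, 0, 0], "dr": [0, 0, 0], "grip": 0}]}}

```text
time: 2.6
eef_pos: [0.4655, 0.3024, 0.0787]
ee_rot: [0.106, 3.139, 0.003]
wrist_force: [-0.3, 3.2, 3.2]
width: 0.0003
grip_force: 1.6
```

Call:
{"name": "move_arm", "arguments": {"rows": [{"xyz": [0, 0, 0.7], "dr": [0, 0, 0], "grip": 0}, {"xyz": [0, 0, 0.5], "dr": [0, 0, 0], "grip": 0}, {"xyz": [0, 0, 0.5], "dr": [0, 0, 0], "grip": 0}, {"xyz": [0, 0, 0], "dr": [0, 0, 0], "grip": 0}, {"xyz": [0, 0, 0], "dr": [0, 0, 0], "grip": 0}, {"xyz": [0, 0, 0], "dr": [0, 0, 0], "grip": 0}, {"xyz": [0, 0, 0], "dr": [0, 0, 0], "grip": 0}, {"xyz": [0, 0, 0], "dr": [0, 0, 0], "grip": 0}]}}

```text
time: 3.4
eef_pos: [0.4656, 0.3024, 0.0777]
ee_rot: [0.106, 3.139, 0.003]
wrist_force: [-3.0, 1.3, 11.1]
width: 0.0002
grip_force: 5.8
```

```bash
python3 - <<'E'
from h import *
c=cap('scene','p1'); s=bot.get_state(); print(s['eef_pos'],s['wrist_force'],s['time'])
cv2.imwrite('pics/p1c.png',cv2.resize(cv2.cvtColor(c['pixels'],cv2.COLOR_RGB2BGR)[120:235,120:260],(730,600),interpolation=cv2.INTER_CUBIC))
E
```

```text
[0.46555845 0.30241698 0.07762883] [-2.79909668  1.51484509 12.62448709] 3.45
```

View pics/p1c.png

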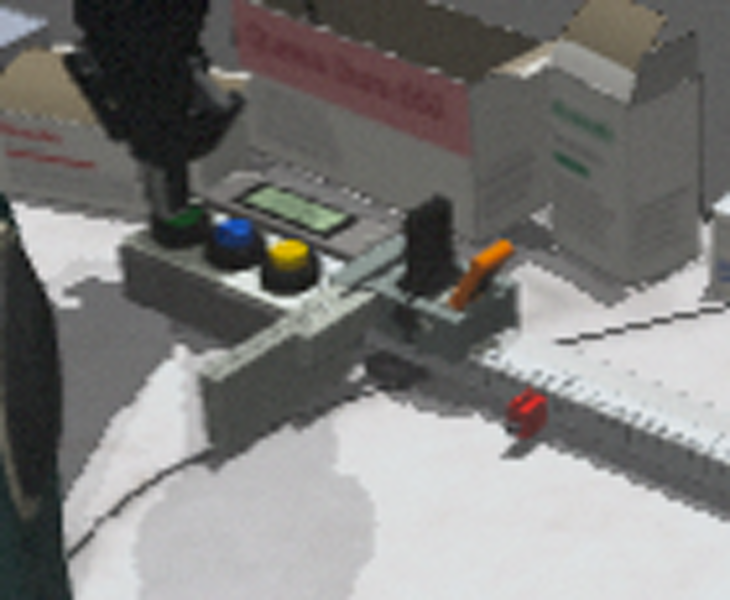

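The picture shows the finger pressing the green key (px 180,222), a little to its left. The force rise says it is bottomed. Next is blue.

Call:
{"name": "move_arm", "arguments": {"rows": [{"xyz": [0, 0, -14], "dr": [0, 0, 0], "grip": 0}, {"xyz": [-2, -20, 0], "dr": [0, 0, 0], "grip": 0}, {"xyz": [-1, -20, 0], "dr": [0, 0, 0], "grip": 0}, {"xyz": [0, -9, 0], "dr": [0, 0, 0], "grip": 0}, {"xyz": [0, 0, 7], "dr": [0, 0, 0], "grip": 0}, {"xyz": [0, 0, 5], "dr": [0, 0, 0], "grip": 0}, {"xyz": [0, 0, 2], "dr": [0, 0, 0], "grip": 0}, {"xyz": [0, 0, 0], "dr": [0, 0, 0], "grip": 0}]}}

```text
time: 4.25
eef_pos: [0.4651, 0.2524, 0.0775]
ee_rot: [-0.106, -3.139, 0.001]
wrist_force: [-3.9, -5.7, 18.4]
width: -0.0003
grip_force: 9.3
```

Call:
{"name": "move_arm", "arguments": {"rows": [{"xyz": [0, 0, 0.3], "dr": [0, 0, 0], "grip": 0}, {"xyz": [0, 0, 0], "dr": [0, 0, 0], "grip": 0}, {"xyz": [0, 0, 0], "dr": [0, 0, 0], "grip": 0}, {"xyz": [0, 0, -14.3], "dr": [0, 0, 0], "grip": 0}, {"xyz": [0, -20, 0], "dr": [0, 0, 0], "grip": 0}, {"xyz": [0, -20, 0], "dr": [0, 0, 0], "grip": 0}, {"xyz": [0, -4, 0], "dr": [0, 0, 0], "grip": 0}, {"xyz": [0, 0, 5], "dr": [0, 0, 0], "grip": 0}]}}

```text
time: 5.05
eef_pos: [0.4623, 0.2091, 0.0855]
ee_rot: [0.107, 3.139, 0.001]
wrist_force: [0.6, -1.3, -0.6]
width: 0.0
grip_force: 0.0
```

Call:
{"name": "move_arm", "arguments": {"rows": [{"xyz": [0, 0, 5], "dr": [0, 0, 0], "grip": 0}, {"xyz": [0, 0, 3], "dr": [0, 0, 0], "grip": 0}, {"xyz": [0, 0, 1], "dr": [0, 0, 0], "grip": 0}, {"xyz": [0, 0, 0.3], "dr": [0, 0, 0], "grip": 0}, {"xyz": [0, 0, 0], "dr": [0, 0, 0], "grip": 0}, {"xyz": [0, 0, 0], "dr": [0, 0, 0], "grip": 0}, {"xyz": [0, 0, 0], "dr": [0, 0, 0], "grip": 0}, {"xyz": [0, 0, 0], "dr": [0, 0, 0], "grip": 0}]}}

```text
time: 5.85
eef_pos: [0.4621, 0.2098, 0.0775]
ee_rot: [0.105, 3.139, 0.002]
wrist_force: [-4.2, -2.4, 19.8]
width: -0.0002
grip_force: 9.7
```

```bash
cat > dep.py <<'E'
from h import *
import sys
def load(f): return dict(np.load(f+'.npz'))
def cloud(c,box):
    u0,v0,u1,v1=box; U,V=np.meshgrid(np.arange(u0,u1),np.arange(v0,v1))
    d=c['z_map'][v0:v1,u0:u1]; pts=np.array([[ray(c,u,v)*z for u,v,z in zip(a,b,e)] for a,b,e in zip(U,V,d)])
    return c['origin']+pts@c['rotation'].T, c['pixels'][v0:v1,u0:u1].astype(float)
p=np.array([.477,.034]);yaw=-.068
def loc(P): s,co=np.sin(yaw),np.cos(yaw);w=P-p;return np.stack([co*w[...,0]+s*w[...,1],-s*w[...,0]+co*w[...,1]],-1)
E
python3 - <<'E'
from dep import *
for f,b in(('t_1',(195,170,240,205)),('s_1',(185,140,235,215))):
    c=load(f);P,im=cloud(c,b);L=loc(P[...,:2]);z=P[...,2]
    r,g,bl=im[...,0],im[...,1],im[...,2]
    m=(z>.095)&(z<.125)&(np.abs(L[...,0])<.1)&(im.max(-1)<90); print(f,'post',m.sum(),np.c_[L[m],z[m]].mean(0).round(4),np.percentile(L[m],[5,95],axis=0).round(4).tolist() if m.sum() else '')
    m=(r-bl>60)&(g>.4*r)&(z>.04); print(' lever',m.sum(),np.c_[L[m],z[m]].round(3)[::3].tolist())
    m=(r-np.maximum(g,bl)>50)&(g<.4*r); print(' red',m.sum(),np.c_[L[m],z[m]].round(4).tolist())
    print(' beamtop x', L[(z>.028)&(z<.04)&(np.abs(L[...,0])<.06)&(L[...,1]<-.01)].mean(0).round(4))
E
```

```text
t_1 post 34 [-0.0004  0.086   0.1099] [[-0.0139, 0.0807], [0.0146, 0.0917]]
 lever 51 [[0.012, 0.043, 0.101], [0.011, 0.062, 0.069], [0.009, 0.048, 0.09], [0.01, 0.037, 0.094], [0.006, 0.052, 0.081], [0.005, 0.04, 0.097], [0.003, 0.057, 0.073], [0.001, 0.043, 0.097], [0.001, 0.061, 0.064], [-0.002, 0.047, 0.089], [-0.001, 0.036, 0.094], [-0.005, 0.051, 0.081], [-0.004, 0.04, 0.086], [-0.008, 0.055, 0.077], [-0.01, 0.042, 0.101], [-0.011, 0.06, 0.069], [-0.009, 0.05, 0.06]]
 red 9 [[-0.0244, -0.0008, 0.0286], [-0.0236, -0.008, 0.025], [-0.0237, -0.012, 0.0292], [-0.0286, -0.0015, 0.0334], [-0.0281, -0.0128, 0.036], [-0.0318, -0.0013, 0.0273], [-0.0315, -0.0049, 0.0265], [-0.0361, -0.006, 0.0359], [-0.0396, -0.0062, 0.0344]]
 beamtop x [ 0.0002 -0.023 ]
s_1 post 58 [-0.003   0.0835  0.1037] [[-0.0176, 0.0801], [0.0138, 0.0904]]
 lever 45 [[0.009, 0.039, 0.097], [0.005, 0.04, 0.096], [-0.003, 0.045, 0.095], [0.006, 0.041, 0.091], [-0.01, 0.043, 0.095], [-0.003, 0.037, 0.094], [-0.011, 0.046, 0.091], [-0.009, 0.036, 0.094], [-0.016, 0.038, 0.093], [-0.011, 0.046, 0.084], [-0.01, 0.051, 0.078], [-0.01, 0.055, 0.073], [0.004, 0.072, 0.057], [-0.013, 0.057, 0.068], [-0.009, 0.06, 0.061]]
 red 11 [[-0.0295, -0.0071, 0.034], [-0.0349, -0.0039, 0.0322], [-0.0272, -0.0088, 0.0299], [-0.0241, -0.01, 0.0286], [-0.0414, -0.0054, 0.0329], [-0.0336, -0.0064, 0.029], [-0.0341, -0.0106, 0.0309], [-0.0311, -0.0119, 0.0298], [-0.038, -0.0062, 0.0278], [-0.0372, -0.0092, 0.0286], [-0.0369, -0.0128, 0.0298]]
 beamtop x [-0.0088 -0.0242]
```

Call:
{"name": "move_arm", "arguments": {"rows": [{"xyz": [0, 0, -35], "dr": [0, 0, 0], "grip": 0}, {"xyz": [0, 0, -40], "dr": [0, 0, 0], "grip": 1}, {"xyz": [-7, -28, 0], "dr": [0, 0, 0], "grip": 1}, {"xyz": [-7, -28, 0], "dr": [0, 0, 0], "grip": 1}, {"xyz": [-7, -28, 0], "dr": [0, 0, 0], "grip": 1}, {"xyz": [-6, -27, 0], "dr": [0, 0, 0], "grip": 1}, {"xyz": [0, 0, 0], "dr": [0, 0, 0], "grip": 1}, {"xyz": [0, 0, 0], "dr": [0, 0, 0], "grip": 1}]}}

```text
time: 6.65
eef_pos: [0.4813, 0.0964, 0.1506]
ee_rot: [-0.107, -3.139, -0.0]
wrist_force: [-0.0, 1.0, 0.3]
width: 0.0858
grip_force: 0.0
```

```bash
python3 - <<'E'
from dep import *
c=cap('scene','p2'); s=bot.get_state(); print(s['eef_pos'],loc(s['eef_pos'][:2]),s['width'],s['time'])
cv2.imwrite('pics/p2c.png',cv2.resize(cv2.cvtColor(c['pixels'],cv2.COLOR_RGB2BGR)[105:235,130:280],(690,600),interpolation=cv2.INTER_CUBIC))
E
```

```text
[0.48114075 0.09711115 0.15066731] [-0.00015707  0.06324665] 0.08530893500233497 6.7
```

View pics/p2c.png

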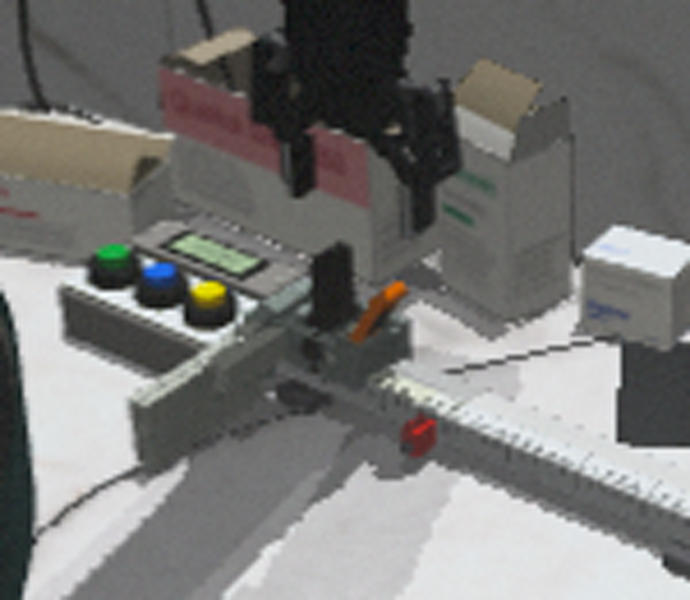

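The open fingers hang clear above the post (330,280) and lever (380,310). I descend and start sliding.

Call:
{"name": "move_arm", "arguments": {"rows": [{"xyz": [0, 0, 20], "dr": [0, 0, 0], "grip": 1}, {"xyz": [0, 0, 20], "dr": [0, 0, 0], "grip": 1}, {"xyz": [0, 0, 20], "dr": [0, 0, 0], "grip": 1}, {"xyz": [0, -6, 0], "dr": [0, 0, 0], "grip": 1}, {"xyz": [0, -6, 0], "dr": [0, 0, 0], "grip": 1}, {"xyz": [0, -6, 0], "dr": [0, 0, 0], "grip": 1}, {"xyz": [0, -10, 0], "dr": [0, 0, 0], "grip": 1}, {"xyz": [0, -10, 0], "dr": [0, 0, 0], "grip": 1}]}}

```text
time: 7.5
eef_pos: [0.4788, 0.0581, 0.0917]
ee_rot: [0.105, 3.139, 0.002]
wrist_force: [-1.0, 3.6, 0.3]
width: 0.0852
grip_force: 2.0
```

Call:
{"name": "move_arm", "arguments": {"rows": [{"xyz": [0, -10, 0], "dr": [0, 0, 0], "grip": 1}, {"xyz": [0, -10, 0], "dr": [0, 0, 0], "grip": 1}, {"xyz": [0, -10, 0], "dr": [0, 0, 0], "grip": 1}, {"xyz": [0, -10, 0], "dr": [0, 0, 0], "grip": 1}, {"xyz": [0, -8, 0], "dr": [0, 0, 0], "grip": 1}, {"xyz": [0, -5, 0], "dr": [0, 0, 0], "grip": 1}, {"xyz": [0, -4, 0], "dr": [0, 0, 0], "grip": 1}, {"xyz": [0, 0, 0], "dr": [0, 0, 0], "grip": 1}]}}

```text
time: 8.3
eef_pos: [0.4752, 0.0003, 0.091]
ee_rot: [0.108, 3.139, -0.0]
wrist_force: [1.0, 2.4, 2.0]
width: 0.0852
grip_force: 1.4
```

```bash
cat > chk.py <<'E'
from dep import *
n=sys.argv[1]
for v in('top','scene'):
    c=cap(v,v[0]+'_'+n); b=(195,170,260,210) if v=='top' else (170,130,270,225)
    P,im=cloud(c,b);L=loc(P[...,:2]);z=P[...,2];r,g,bl=im[...,0],im[...,1],im[...,2]
    m=(r-bl>60)&(g>.4*r)&(z>.04); print(v,'lever',m.sum(),np.c_[L[m],z[m]].mean(0).round(4) if m.any() else '')
    m=(r-np.maximum(g,bl)>50)&(g<.4*r); print(' red',m.sum(),np.c_[L[m],z[m]].mean(0).round(4) if m.any() else '')
    B=cv2.cvtColor(c['pixels'],cv2.COLOR_RGB2BGR)
    cv2.imwrite(f'pics/{v[0]}_{n}c.png',cv2.resize(B[b[1]:b[3],b[0]:b[2]],None,fx=6 if v=='scene' else 10,fy=6 if v=='scene' else 10,interpolation=cv2.INTER_CUBIC))
s=bot.get_state(); print(s['eef_pos'],loc(s['eef_pos'][:2]),s['width'],s['time'],s['wrist_force'])
E
python3 chk.py 3
```

```text
top lever 0 
 red 0 
scene lever 74 [-0.0157  0.052   0.0745]
 red 10 [-0.035  -0.0071  0.0262]
[0.47525377 0.00098458 0.09103935] [ 0.00050113 -0.03305777] 0.08536008346165394 8.4 [0.82153779 3.62521984 2.18657059]
```

View pics/s_3c.png

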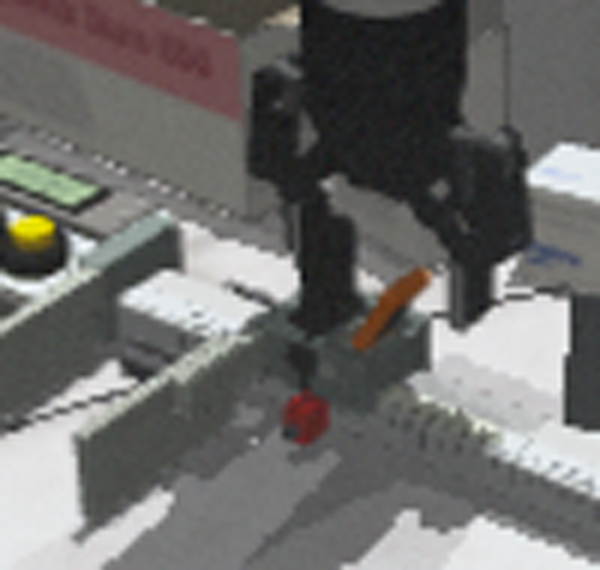

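The pointer (px 298,365) stands almost above the red clip (305,415), with the lever still open. I'll refine by matching the lever displacement and looking at an enlarged crop.

```bash
python3 - <<'E'
from dep import *
R=[]
for f,lo in(('s_1',(.02,.08)),('s_3',(-.06,0.))):
    c=load(f);b=(170,130,270,225);P,im=cloud(c,b);L=loc(P[...,:2]);z=P[...,2];r,g,bl=im.transpose(2,0,1)
    w=np.clip((r-bl)/(r+1),0,1); m=(w>.45)&(g>.35*r)&(L[...,1]>lo[0])&(L[...,1]<lo[1])&(np.abs(L[...,0])<.04)&(z>.04)
    V,U=np.nonzero(m); uv=np.array([U.mean()+b[0],V.mean()+b[1]]); print(f,m.sum(),uv,loc(pz(c,*uv,.08)[:2]),np.c_[L[m],z[m]].mean(0).round(4))
    if f=='s_3':
        yaw_R=lambda x,y,z:[p[0]+np.cos(yaw)*x-np.sin(yaw)*y,p[1]+np.sin(yaw)*x+np.cos(yaw)*y,z]
        for y in(.0,-.0024,-.0055,-.008): print(y,[proj(c,yaw_R(x,y,.034)).round(2).tolist() for x in(-.02,-.03,-.04)])
        B=cv2.cvtColor(c['pixels'],cv2.COLOR_RGB2BGR)[185:210,205:235]; cv2.imwrite('pics/z3.png',cv2.resize(cv2.convertScaleAbs(B,alpha=1.8),None,fx=20,fy=20,interpolation=cv2.INTER_CUBIC))
for f in ('t_1','s_1'):
    c=load(f); 
    uv={'t_1':(230.1,193.43),'s_1':(220.79,197.46)}[f]; print(f,[loc(pz(c,*uv,zz)[:2]).round(4).tolist() for zz in(.022,.026,.03)])
E
```

```text
s_1 53 [211.52830189 171.54716981] [-0.00120922  0.04885941] [-0.0061  0.0447  0.0838]
s_3 54 [234.31481481 180.81481481] [-0.0031856  -0.03640875] [-0.0073 -0.0395  0.0832]
0.0 [[221.12, 192.73], [218.98, 194.29], [216.82, 195.86]]
-0.0024 [[221.76, 193.0], [219.63, 194.55], [217.47, 196.13]]
-0.0055 [[222.6, 193.34], [220.47, 194.9], [218.32, 196.48]]
-0.008 [[223.28, 193.62], [221.15, 195.18], [219.0, 196.76]]
t_1 [[-0.0289, -0.0048], [-0.0292, -0.0051], [-0.0296, -0.0054]]
s_1 [[-0.0263, -0.0032], [-0.0308, -0.007], [-0.0353, -0.0107]]
```

View pics/z3.png

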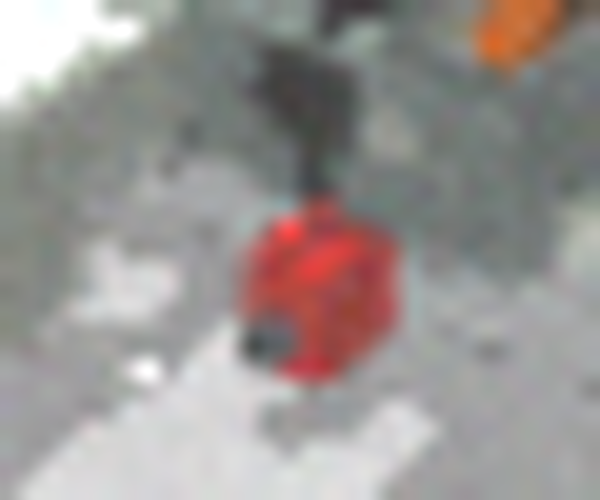

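The pointer stem sits at crop px (315,165). The fin runs through about (285,230), in line with the projection of y = -5.5 mm. So about 1.3 mm remain to -y. I'll close in stages, shifting the middle to keep the console-side pad on the post.

Call:
{"name": "move_arm", "arguments": {"rows": [{"xyz": [0, 0.7, 0], "dr": [0, 0, 0], "grip": 0.95}, {"xyz": [0, 2.1, 0], "dr": [0, 0, 0], "grip": 0.9}, {"xyz": [0, 2.1, 0], "dr": [0, 0, 0], "grip": 0.85}, {"xyz": [0, 2.1, 0], "dr": [0, 0, 0], "grip": 0.8}, {"xyz": [0, 2.2, 0], "dr": [0, 0, 0], "grip": 0.75}, {"xyz": [0, 2.2, 0], "dr": [0, 0, 0], "grip": 0.7}, {"xyz": [0, 0, 0], "dr": [0, 0, 0], "grip": 0.7}, {"xyz": [0, 0, 0], "dr": [0, 0, 0], "grip": 0.7}], "newtons": 40}}

```text
time: 9.2
eef_pos: [0.4755, 0.0127, 0.0909]
ee_rot: [-0.106, -3.14, -0.0]
wrist_force: [0.1, 3.2, 1.9]
width: 0.0596
grip_force: 1.9
```

```bash
cat > st.py <<'E'
from dep import *
s=bot.get_state(); y=loc(s['eef_pos'][:2]); print(s['time'],y.round(4),s['eef_pos'][2].round(4),'w',round(s['width'],4),'P',round(y[1]+s['width']/2-.012,4),s['wrist_force'].round(1),s['grip_force'])
E
cat > lev.py <<'E'
from dep import *
c=cap('scene',sys.argv[1]);b=(170,130,270,225);P,im=cloud(c,b);L=loc(P[...,:2]);z=P[...,2];r,g,bl=im.transpose(2,0,1)
w=np.clip((r-bl)/(r+1),0,1); m=(w>.45)&(g>.35*r)&(L[...,1]>-.06)&(L[...,1]<0.01)&(np.abs(L[...,0])<.04)&(z>.04)
V,U=np.nonzero(m); uv=np.array([U.mean()+b[0],V.mean()+b[1]]); print(m.sum(),uv,loc(pz(c,*uv,.08)[:2]).round(4),np.c_[L[m],z[m]].mean(0).round(4))
B=cv2.cvtColor(c['pixels'],cv2.COLOR_RGB2BGR)[150:210,195:255]; cv2.imwrite('pics/'+sys.argv[1]+'c.png',cv2.resize(cv2.convertScaleAbs(B,alpha=1.6),(600,600),interpolation=cv2.INTER_CUBIC))
E
python3 st.py; python3 lev.py l4
```

```text
9.2 [-0.     -0.0214] 0.0909 w 0.0596 P -0.0036 [0.1 3.2 1.9] 1.8809708207845688
37 [232.86486486 182.67567568] [-0.0135 -0.039 ] [-0.0109 -0.0369  0.0778]
```

Call:
{"name": "move_arm", "arguments": {"rows": [{"xyz": [0, 1.3, 0], "dr": [0, 0, 0], "grip": 0.67}, {"xyz": [0, 1.3, 0], "dr": [0, 0, 0], "grip": 0.64}, {"xyz": [0, 1.3, 0], "dr": [0, 0, 0], "grip": 0.61}, {"xyz": [0, 1.3, 0], "dr": [0, 0, 0], "grip": 0.58}, {"xyz": [0, 1.2, 0], "dr": [0, 0, 0], "grip": 0.55}, {"xyz": [0, 0, 0], "dr": [0, 0, 0], "grip": 0.55}, {"xyz": [0, 0, 0], "dr": [0, 0, 0], "grip": 0.55}, {"xyz": [0, 0, 0], "dr": [0, 0, 0], "grip": 0.55}]}}

```text
time: 10.05
eef_pos: [0.4764, 0.0189, 0.0912]
ee_rot: [0.107, 3.139, 0.0]
wrist_force: [0.3, 4.5, 4.7]
width: 0.0468
grip_force: 3.3
```

```bash
python3 st.py; python3 lev.py l5
```

```text
10.05 [ 0.0004 -0.0151] 0.0912 w 0.0468 P -0.0036 [0.3 4.5 4.7] 3.286518305540085
42 [231.14285714 181.4047619 ] [-0.011 -0.031] [-0.0099 -0.0301  0.079 ]
```

View pics/l5c.png

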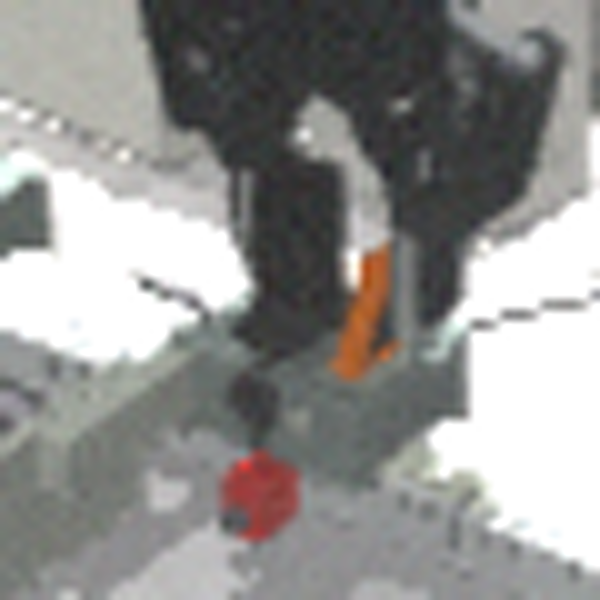

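The lever is half-way in and the pad touches it (px 380,300). The pointer stem (257,440) sits above the clip centre (260,495). I'll do a quick sub-pixel check.

```bash
python3 - <<'E'
from dep import *
cs=[cap('scene','m%d'%i) for i in range(5)]; I=np.mean([c['pixels'].astype(float) for c in cs],0); c=cs[0]
r,g,b=I.transpose(2,0,1)
print('gray');[print(v,I[v,214:228].mean(-1).round().astype(int)) for v in range(188,198)]
print('red');[print(v,(r-np.maximum(g,b))[v,212:230].round().astype(int)) for v in range(193,206)]
W=lambda x,y,z:[p[0]+np.cos(yaw)*x-np.sin(yaw)*y,p[1]+np.sin(yaw)*x+np.cos(yaw)*y,z]
for y in(-.003,-.0055):
  for x,z in((-.03,.038),(-.03,.034),(-.03,.028),(-.03,.02),(-.03,.012),(-.02,.034),(-.04,.034)):print(y,x,z,proj(c,W(x,y,z)).round(2))
E
```

```text
gray
188 [68 66 67 63 47 39 40 44 56 68 68 65 62 63]
189 [70 65 64 56 43 37 39 39 46 66 66 65 68 66]
190 [69 65 66 59 44 39 37 40 44 64 65 65 66 65]
191 [64 65 67 65 60 43 41 39 46 70 80 83 67 66]
192 [67 68 67 65 64 61 44 41 54 65 78 80 66 66]
193 [89 89 82 71 66 62 44 52 66 66 71 73 65 67]
194 [91 93 89 89 74 63 43 54 65 66 67 66 65 66]
195 [89 93 92 93 91 85 60 57 63 65 65 67 67 66]
196 [87 80 89 93 71 76 55 54 56 56 62 71 66 67]
197 [87 85 85 79 61 57 61 55 56 56 61 76 74 70]
red
193 [-1  0 -1 -2 -2 -5 -5 -3 -2 -2 -2 -4 -4 -3 -3 -3 -4 -4]
194 [-2 -2 -3 -1 -2 -2 -3 -3 -1 -3 -5 -2 -4 -4 -5 -4 -4 -4]
195 [-1 -1 -2 -2 -2 -1 -2  3 39 40  7 -4 -4 -3 -4 -5 -5 -5]
196 [ 1  0 -2 -2 -1 -1 33 94 50 46 42 27  7 -5 -3 -3 -5 -4]
197 [ 0  0 -1 -2  3 26 59 56 59 50 51 46 40 -2 -3 -3 -4 -3]
198 [-1 -1 -2  0  4 33 53 58 57 54 46 47 39 -1 -1 -2 -2 -3]
199 [-1 -1 -1  1  4 33 57 56 54 46 45 47 40 -1 -2 -2 -1 -2]
200 [ 0 -1 -1 -1  4 29 34 46 53 44 44 46 40 -2 -1 -1 -1 -2]
201 [-1  0 -1 -1 -1  2  1 13 53 45 46 41 21 -1  0 -2 -1 -1]
202 [-1 -1 -1  0  0 -1 -1 12 52 45 41 22  1 -2 -2 -2  0 -1]
203 [-1  1  1  1 -1  0  5 44 61 46  9  1 -1 -1  0 -2  0  0]
204 [ 0 -1  0 -1 -1  0  1  3  7  2 -1  0 -1 -2 -2 -1 -1 -1]
205 [-1  0  0 -1 -1 -1  0  0 -1  0 -1 -1 -1 -1 -1  0 -1  0]
-0.003 -0.03 0.038 [219.75 193.48]
-0.003 -0.03 0.034 [219.79 194.62]
-0.003 -0.03 0.028 [219.86 196.33]
-0.003 -0.03 0.02 [219.95 198.59]
-0.003 -0.03 0.012 [220.03 200.83]
-0.003 -0.02 0.034 [221.92 193.06]
-0.003 -0.04 0.034 [217.64 196.2 ]
-0.0055 -0.03 0.038 [220.43 193.76]
-0.0055 -0.03 0.034 [220.47 194.9 ]
-0.0055 -0.03 0.028 [220.53 196.61]
-0.0055 -0.03 0.02 [220.62 198.87]
-0.0055 -0.03 0.012 [220.71 201.11]
-0.0055 -0.02 0.034 [222.6  193.34]
-0.0055 -0.04 0.034 [218.32 196.48]
```

Call:
{"name": "move_arm", "arguments": {"rows": [{"xyz": [0, -0.8, 0], "dr": [0, 0, 0], "grip": 0.55}, {"xyz": [0, 0, 0], "dr": [0, 0, 0], "grip": 0.55}, {"xyz": [0, 1.2, 0], "dr": [0, 0, 0], "grip": 0.52}, {"xyz": [0, 1.2, 0], "dr": [0, 0, 0], "grip": 0.49}, {"xyz": [0, 0, 0], "dr": [0, 0, 0], "grip": 0.49}, {"xyz": [0, 0, 0], "dr": [0, 0, 0], "grip": 0.49}, {"xyz": [0, 0, 0], "dr": [0, 0, 0], "grip": 0.49}, {"xyz": [0, 0, 0], "dr": [0, 0, 0], "grip": 0.49}], "newtons": 60}}

```text
time: 11.15
eef_pos: [0.4764, 0.0203, 0.091]
ee_rot: [0.107, 3.139, -0.0]
wrist_force: [1.1, 1.8, 2.8]
width: 0.0419
grip_force: 2.1
```

```bash
python3 st.py; python3 - <<'E'
from dep import *
I=np.mean([cap('scene','n%d'%i)['pixels'].astype(float) for i in range(5)],0)
[print(v,I[v,214:228].mean(-1).round().astype(int)) for v in range(190,197)]
E
```

```text
11.15 [ 0.0003 -0.0137] 0.091 w 0.0419 P -0.0047 [1.1 1.8 2.8] 2.098716599866748
190 [70 66 65 65 53 40 40 37 45 59 64 63 65 66]
191 [70 64 66 66 61 42 40 39 44 63 80 80 64 67]
192 [66 66 67 66 66 62 47 41 48 63 81 79 71 65]
193 [89 89 82 71 65 63 49 46 64 63 72 75 66 67]
194 [92 92 91 86 73 65 50 46 66 66 67 65 66 65]
195 [90 93 91 92 91 87 60 50 62 66 66 69 66 66]
196 [86 80 90 94 69 66 55 55 55 56 63 69 67 68]
```

The stem has moved to column 220.5, which is the value predicted for the mark. I close fully now.

Call:
{"name": "move_arm", "arguments": {"rows": [{"xyz": [0, 1.2, 0], "dr": [0, 0, 0], "grip": 0.46}, {"xyz": [0, 1.2, 0], "dr": [0, 0, 0], "grip": 0.43}, {"xyz": [0, 1.2, 0], "dr": [0, 0, 0], "grip": 0.4}, {"xyz": [0, 1.2, 0], "dr": [0, 0, 0], "grip": 0.37}, {"xyz": [0, 0.2, 0], "dr": [0, 0, 0], "grip": 0.34}, {"xyz": [0, 0, 0], "dr": [0, 0, 0], "grip": 0.3}, {"xyz": [0, 0, 0], "dr": [0, 0, 0], "grip": 0.2}, {"xyz": [0, 0, 0], "dr": [0, 0, 0], "grip": 0.2}], "newtons": 60}}

```text
time: 12.2
eef_pos: [0.4764, 0.0279, 0.0918]
ee_rot: [-0.103, -3.14, -0.004]
wrist_force: [-1.0, 9.8, 12.5]
width: 0.0296
grip_force: 58.4
```

```bash
python3 st.py; python3 - <<'E'
from dep import *
I=np.mean([cap('scene','o%d'%i)['pixels'].astype(float) for i in range(5)],0)
[print(v,I[v,214:228].mean(-1).round().astype(int)) for v in range(190,197)]
E
python3 lev.py l7; python3 st.py
```

```text
12.2 [-0.0002 -0.0062] 0.0918 w 0.0296 P -0.0033 [-1.   9.8 12.5] 58.38796377182007
190 [70 66 64 57 45 40 38 39 49 65 66 66 67 65]
191 [63 65 67 63 53 42 40 40 49 71 79 78 67 66]
192 [67 69 67 67 65 61 42 44 55 76 80 78 63 66]
193 [90 89 81 70 66 59 41 52 66 66 69 68 63 66]
194 [91 92 92 88 74 64 40 54 65 66 66 67 66 66]
195 [90 90 90 90 91 85 55 57 62 65 67 67 67 66]
196 [86 81 87 92 67 65 55 55 54 57 63 69 66 66]
45 [228.24444444 180.42222222] [-0.0116 -0.021 ] [-0.0091 -0.0191  0.0779]
12.5 [-0.0002 -0.0062] 0.0918 w 0.0298 P -0.0033 [-1.8 10.  13.7] 58.38758647441864
```

View pics/l7c.png

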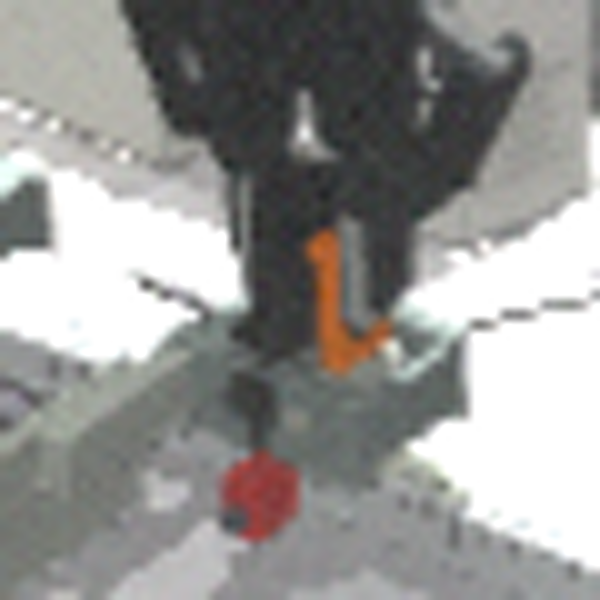

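The lever stands upright beside the post (px 325,300) and is gripped. The pointer stem (258,440) is over the clip (260,495), within about 1 mm. Handing in.

```bash
python3 -c "
from cell import bot
print(bot.close_job())"
```

```text
the job is handed in; nothing more can be done
None
```

I handed the job in at about 12.5 s. I pressed the green, blue and yellow keys in that order, then closed the lever with the camera putting the pointer about 1 mm from the mark. The gripper still holds post and lever at about 58 N; the hand-in returned no verdict.

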